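# Seat the film carrier in the copying stage

## Robot

A 6-joint arm with a two-finger parallel gripper is mounted at the origin on the work surface. World frame = base frame: x ahead of the robot, y to its left, z up, the work surface at z = 0. Lengths are in m, angles in rad, forces in N, time in s.
With the tool pointing down it reaches from about 0.275 to 0.75 m from the base axis. Payload 10.2 kg.
Tool frame: the origin (TCP) lies at the very end of the fingers, on their centre line; the grasp point (between the pads) lies 19 mm behind it; z points along the fingers, y is the line along which they close (so a half turn about z gives the same grasp; the last joint's range is limited). The gripper opens to 88 mm and grips with 3 to 60 N. Pads are 18 mm wide; open, the fingers measure 123 mm over their backs; the gripper's body (75 mm by 187 mm) begins 45 mm behind the grasp point.
Start: joints at [1.046, 0.313, 1.498, -0, 1.331, -0.223], TCP at [0.156, 0.501, 0.239] pointing down, gripper open.
Joint ranges: [-2.94, 2.94], [-0.97, 2.17], [0.19, 2.56], [-1.23, 4.37], [0.02, 3.11], [-2.88, 2.88]. Speed limits (rad/s): [2.39, 2.39, 3.01, 3.14, 3.14, 3.14].

## Interface

Orientations are given as [roll, pitch, yaw] about the fixed x, y, z axes, in that order (R = Rz(yaw) Ry(pitch) Rx(roll)).
In Python, from station import bot gives the robot as it stands.
- The arm moves only by the tool send_rows, never from a script. Its argument "deltas" is one flat list of numbers, 7 for each row, row after row: the shift along the tool's x, y, z in m, then the turn, a rotation vector about the tool's x, y, z in degrees, then the finger opening in m, from 0 to 0.0881. In form: [dx, dy, dz, ax, ay, az, grip, dx, dy, dz, ax, ay, az, grip, ...]. A call has 1 to 12 rows; each row shifts and turns the commanded pose from where the row before left it, along the tool's axes as they then stand; what a row does not reach is not made up. A row lasts 1/10 s, in which the tool goes at most 50 mm and 8.59 degrees, less where a joint would pass 70% of its speed; a pose out of reach is approached as far as the arm can. A call with a gripper value outside its range is refused whole. The fingers move at their own pace and stop on an object; the grip force is fixed at half the most. Time passes only in rows, so rows that do not move let the fingers close. It gives the time, the measured TCP pose, the force, the opening and the grip force at its end, in the units of the state.
- bot.sense(): the state, without advancing time (a new reading comes with each control period).
- bot.capture(name): name is "side" or "top"; returns the picture (480x640x3 uint8, red, green, blue); there is no depth.
- bot.calibration(name): a dict with "mtx" (3x3 intrinsics, pixels), "dist_coeffs" ([k1, k2, p1, p2, k3] as OpenCV has them; the pictures are not rectified), "rvec" (rotation vector, rad) and "tvec" (3), from world to camera coordinates, as OpenCV has them. Camera axes: x right, y down, z forward; pixel columns grow to the right and rows downward; lengths in m; the calibration is good to about 2 mm. A picture is of the moment at which its call begins. calibration takes no time and is no camera call.
- bot.sign_off(): hands the job in; it is judged then, once.
The state is a dict: "t": time; "joint_pos": joint angles; "joint_velocities": joint speeds; "joint_torque": joint torques, N m; "tool_pos": TCP position; "tcp_rot": TCP orientation; "force": force on the tool from outside, world axes, zero at the start; "ft_torque": the same for the moment, N m; "finger_gap": finger opening in m; "grip_force": force on a finger pad.
Only numpy, scipy, OpenCV 4.12 (cv2) and the standard library are available. Lean on these libraries where they do the work, as an engineer would, in place of code of your own. Each camera call takes 0.05 s, during which the arm holds its last target. There are 200 camera calls.

## Task

In this darkroom, take the smaller film carrier (the one with the small rectangular window), lay it flat on the near end of the copying stage's deck and slide it gently away under the bridge bar until you feel it drop fully into the shallow pocket, lying flat there. Then swing the catch fully across it and let go of everything. Do not force anything, and leave the other carrier and everything else on the bench where they are.

Things in the scene. Friction and masses are not known exactly. Their poses are not given: they have to be found in the camera images.
- stage: Copying stage: fixed black housing 340 x 170 mm (x by y), origin under its centre at bench height, x along the slide, away from the robot, z up. On it a flat aluminium deck, 104 mm wide, top face 50 mm above the origin, nominally from x = -145 to 149 mm. All x, y and heights of the stage's points are meant in this frame.
- pocket_nominal (a point): Fixed mark of the stage at x = 57, y = 0, height 50 mm: nominal centre of the pocket, 114 mm long (x), 88 mm wide, 6 mm deep, sunk in the deck. The deck is adjustable lengthways: the true pocket was left anywhere up to 18 mm nearer or farther in x, and this is not measured. Only the carrier's drop or the push force tells.
- guides (a point): Point of the stage at x = -25, y = 0, height 54 mm, between the near ends of two fixed straight guides: strips 4 mm above the deck, 87 mm apart, running on to the far end. From here towards the robot they flare open, to about 114 mm apart at x = -73 mm; nearer still the deck is clear.
- bridge (a point): Middle of the underside of the fixed steel bridge bar, at x = 96, y = 0, height 66 mm. The bar is 14 mm wide (x), 140 mm long (y), 7 mm thick, on posts at both ends, and crosses over the pocket, so the carrier can get in only by sliding beneath.
- carrier_mid (a point): Smaller film carrier, loose aluminium plate 110 x 84 x 8 mm, 0.2 to 0.35 kg, window 36 x 24 mm; point: plate's centre, half-way up; x along the 110 mm, z up. Black grip tab 12 (x) x 36 (y) mm at x = -45 mm rises 30 mm above the plate; it goes in tab end last, nearest the robot. Sliding takes 0.5 to 4 N; it may tip nose down before the tail drops. Height on the deck 54 mm, seated 48 mm.
- large_carrier_mid (a point): The other, larger film carrier (130 x 100 x 8 mm, 60 mm square window, same kind of tab centred at x = -55 mm), which does not fit; centre of its plate. Leave alone.
- catch (a joint): Swing catch's angle in rad: 0 = lying back along the guide, towards -x of the stage; 1.57 = fully across the carrier, pointing to the stage's +y, at its stop; clockwise from above as it grows. Held by friction (about 1 N at the pin), stays where left. It passes 5 mm above the deck: it clears a seated carrier but not one standing on the deck.
- catch_pin (a point): Axis of the catch's upright round pin, 10 mm diameter, from 61 to 109 mm above the stage's origin; this point at 97 mm. It turns at 42 mm radius about the vertical pivot at x = 67, y = -68 mm of the stage. The catch's flat arm is 12 mm wide, reaches 50 mm from the pivot, 55 to 61 mm above the stage's origin.
- loupe_mid (a point): Black magnifier on the bench, 46 mm diameter and 46 mm tall; its centre. Bystander.
- film_can0_center (a point): Grey film can, 32 mm diameter, 50 mm tall; its centre. Bystander.
- film_can1_center (a point): Another such grey film can; its centre. Bystander.
- brush_grip (a point): Dusting brush lying on the bench, at its handle. Bystander.
There are look-alikes about, which are no part of the job. Leave any green or purple look-alike of the part that bears carrier_mid alone.

How it is judged:
On the way:
1. the carrier has slid and dropped into the pocket, flat, with the catch still open (z of carrier_mid in the frame of stage between 0.045 and 0.05 m and x of carrier_mid in the frame of stage between 0.034 and 0.08 m and y of carrier_mid in the frame of stage between -0.006 and 0.006 m and angle between carrier_mid's own z axis and vertical below 0.03 rad and value of joint catch below 0.4 rad), for 0.2 s.
At the end, for the whole second after the job is handed in: The smaller carrier lies flat (within 0.03 rad) in the pocket, its plate's centre less than 50 mm above the stage's origin (48 mm when fully down) and between the guides, at rest; the catch is swung at least 1.4 rad across it; everything is let go (z of carrier_mid in the frame of stage between 0.045 and 0.05 m and x of carrier_mid in the frame of stage between 0.034 and 0.08 m and y of carrier_mid in the frame of stage between -0.006 and 0.006 m and angle between carrier_mid's own z axis and vertical below 0.03 rad and value of joint catch above 1.4 rad and linear speed of carrier below 0.01 m/s); the robot touches nothing.
It fails at once if the carrier is pressed, rammed or dropped on the stage with more than 40 N (contact force between carrier and stage above 40 N).
It fails at once if the robot presses on the stage or its catch with more than 30 N (contact force between the arm and stage above 30 N).
It fails at once if the other carrier or a bystander is moved by more than 20 mm (distance of any of large_carrier_mid, loupe_mid, film_can0_center, film_can1_center, brush_grip from where it was at the start of the episode above 0.02 m).
It also fails if it takes over 64 s, if anything falls off the work surface, if the arm or the gripper's body presses on something with over 40 N, if the wrist force passes 120 N, or if a joint passes its speed limit or range.

## Working session

There is one attempt and no reset: what is moved stays moved. The work goes in short steps, Python scripts to look and compute and a tool call to move; the robot and the scene stay as the last step left them, time stands still between calls to the robot, and variables do not carry over. Pictures are saved under pics/ and viewed, at most 10 in all, crops included, and the job is handed in when it is done.

Besides the shell and the picture viewer there is one more tool, called after "Call:" by a JSON object that holds its "op" and its "data". send_rows: Moves the arm, as the interface text tells. Its arguments: {"type":"object","properties":{"deltas":{"type":"array","items":{"type":"number"}}},"required":["deltas"]}

```bash
mkdir -p pics; python3 - <<'E'
from station import bot
import cv2
for n in("top","side"):
    cv2.imwrite(f"pics/{n}0.png",bot.capture(n)[:,:,::-1]); c=bot.calibration(n);print(c)
print(bot.sense())
E
```

```text
{'mtx': array([[515.58758497,   0.        , 321.01014091],
       [  0.        , 515.58758497, 243.52338692],
       [  0.        ,   0.        ,   1.        ]]), 'dist_coeffs': array([-0.0828622,  0.       ,  0.       ,  0.       ,  0.       ]), 'rvec': array([ 2.15735471, -2.2124646 ,  0.0873577 ]), 'tvec': array([0.00761378, 0.60283701, 1.14223008])}
{'mtx': array([[513.55858135,   0.        , 322.5682971 ],
       [  0.        , 513.55858135, 239.01945853],
       [  0.        ,   0.        ,   1.        ]]), 'dist_coeffs': array([0.01806699, 0.        , 0.        , 0.        , 0.        ]), 'rvec': array([ 0.77993793, -2.58436715,  1.1141414 ]), 'tvec': array([0.4880094 , 0.29605783, 0.97879825])}
{'t': 0.1, 'joint_pos': array([ 1.04558039e+00,  3.13366319e-01,  1.49831985e+00,  3.00104943e-05,
        1.33101162e+00, -2.23400561e-01]), 'joint_velocities': array([-0.00116915, -0.00062826, -0.00223963,  0.00150598,  0.00012596,
        0.0003771 ]), 'joint_torque': array([ 2.24452262e-03, -4.02815259e+01, -2.52640110e+01,  6.95708650e-02,
        3.42831400e-02, -4.88614273e-05]), 'tool_pos': array([0.15595607, 0.50108285, 0.23824802]), 'tcp_rot': array([-3.14052144e+00, -2.73258829e-04,  2.83976999e+00]), 'force': array([-0.34915369, -0.57467734, -0.07425483]), 'ft_torque': array([ 0.03411056, -0.01027854, -0.02663802]), 'grip_force': 0.0, 'finger_gap': 0.0883756747849528}
```

View pics/top0.png

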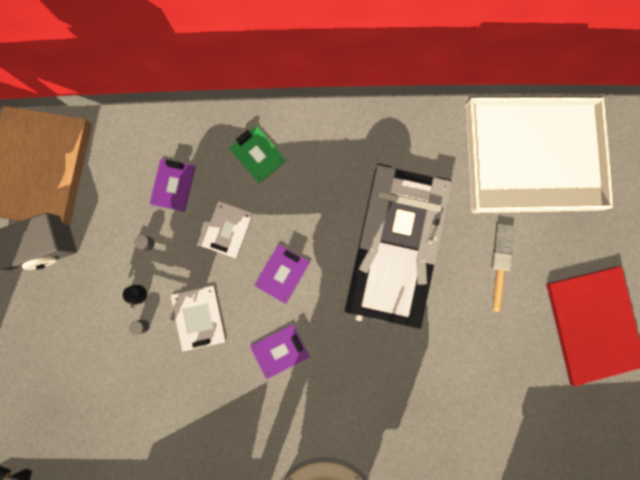

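View pics/side0.png

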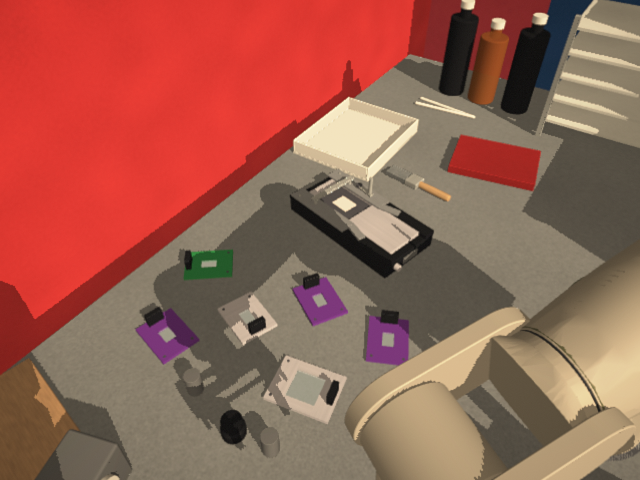

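The top view shows the small carrier at (226,230) with its tab at (219,247), and the stage with corners at about (347,313), (420,327), (451,180) and (378,165). The catch is on the stage's right side, near (437,222). In the side view the carrier is at (249,318) and the stage at (360,225). I'll enlarge both.

```bash
cat > h.py <<'E'
import numpy as np,cv2
from station import bot
C={n:bot.calibration(n) for n in("top","side")}
def ray(n,px):
    c=C[n];R=cv2.Rodrigues(c["rvec"])[0]
    u=cv2.undistortPoints(np.array(px,float).reshape(-1,1,2),c["mtx"],c["dist_coeffs"]).reshape(-1,2)
    d=np.c_[u,np.ones(len(u))]@R
    return -R.T@c["tvec"],d
def plane(n,px,z):
    o,d=ray(n,px);return o+d*((z-o[2])/d[:,2])[:,None]
def proj(n,P):
    c=C[n];return cv2.projectPoints(np.array(P,float).reshape(-1,1,3),c["rvec"],c["tvec"],c["mtx"],c["dist_coeffs"])[0].reshape(-1,2)
def tri(a,b):
    o1,d1=ray("top",a);o2,d2=ray("side",b);out=[]
    for p,q in zip(d1,d2):
        s=np.linalg.lstsq(np.c_[p,-q],o2-o1,rcond=None)[0];out.append((o1+s[0]*p+o2+s[1]*q)/2)
    return np.array(out)
E
python3 - <<'E'
from h import *
t=cv2.imread("pics/top0.png");s=cv2.imread("pics/side0.png")
a=cv2.resize(t[155:335,340:460],None,fx=3.3,fy=3.3,interpolation=cv2.INTER_CUBIC)
b=cv2.resize(s[165:285,285:440],None,fx=2.55,fy=2.55,interpolation=cv2.INTER_CUBIC)
m=np.zeros((600,800,3),np.uint8);m[:594,:396]=a;m[:b.shape[0],400:400+b.shape[1]]=b
c=cv2.resize(t[195:265,190:260],None,fx=4,fy=4,interpolation=cv2.INTER_CUBIC);m[310:590,400:680]=c
cv2.imwrite("pics/zoom.png",m)
# carrier contour
h=cv2.cvtColor(t,cv2.COLOR_BGR2HSV)[195:265,190:260]
k=((h[:,:,2]>165)&(h[:,:,1]<60)).astype(np.uint8)
cs=max(cv2.findContours(k,cv2.RETR_EXTERNAL,cv2.CHAIN_APPROX_NONE)[0],key=cv2.contourArea)
box=cv2.boxPoints(cv2.minAreaRect(cs))+[190,195];print(box)
P=plane("top",box,.008);print(P,np.linalg.norm(np.diff(P[[0,1,2]],axis=0),axis=1),P.mean(0))
E
```

```text
[[198. 203.]
 [259. 203.]
 [259. 264.]
 [198. 264.]]
[[0.70502457 0.2742883  0.008     ]
 [0.70117671 0.13283731 0.008     ]
 [0.56062814 0.13506999 0.008     ]
 [0.56399696 0.27520487 0.008     ]] [0.14150332 0.1405663 ] [0.63270659 0.20435012 0.008     ]
```

View pics/zoom.png

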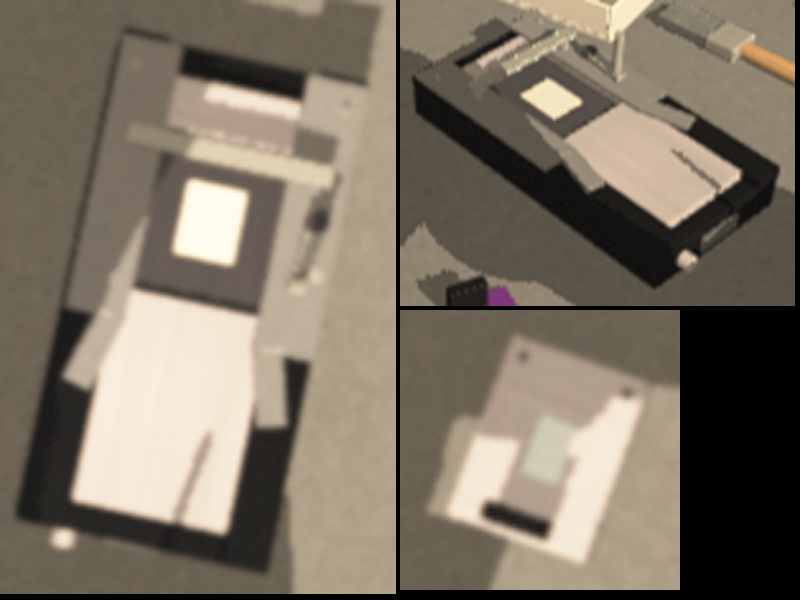

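Reading the zoom, the left panel gives the housing corners, the deck's near edge at (72,497)–(228,533) and the pocket's near edge at (135,290)–(255,312). The lower-right panel gives the carrier corners (512,335), (648,385), (585,562), (440,515) and the tab at (515,518). I'll compute positions from these.

```bash
python3 - <<'E'
from h import *
np.set_printoptions(precision=4,suppress=True)
zt=lambda p:np.array(p,float)/3.3+[340,155]
zc=lambda p:(np.array(p,float)-[400,310])/4+[190,195]
st=zt([(17,515),(268,572),(368,82),(122,30)])
zs=lambda p:(np.array(p,float)-[400,0])/2.55+[285,165]
print("tri NR,FL",tri(st[[1,3]],zs([(778,168),(415,78)])))
P=plane("top",st,.048);print(P,[np.linalg.norm(P[i]-P[i-1]) for i in range(4)])
# pose
f=P.mean(0);d=P[2]+P[3]-P[0]-P[1];yaw=np.arctan2(d[1],d[0]);print("stage",f,yaw)
R=np.array([[np.cos(yaw),-np.sin(yaw)],[np.sin(yaw),np.cos(yaw)]])
def S(p,z):return (plane("top",zt(p),z)[:,:2]-f[:2])@R
print("deck near",S([(72,497),(228,533)],.05));print("pocket near",S([(135,290),(258,313)],.05))
print("bridge ends",S([(130,133),(333,175)],.073));print("black pin?",S([(317,215),(300,280)],.1),S([(317,215),(300,280)],.061))
for nm,x,y,z in(("pivot",67,-68,61),("pin",67-42,-68,109),("bridgeL",96,70,73),("bridgeR",96,-70,73),("gR",-73,-57,54)):
    w=np.r_[f[:2]+R@np.array([x,y])/1e3,z/1e3];print(nm,w,(proj("top",w)-[340,155])*3.3,(proj("side",w)-[285,165])*2.55+[400,0])
cc=zc([(512,335),(648,385),(585,562),(440,515)]);Q=plane("top",cc,.008);print(Q,[np.linalg.norm(Q[i]-Q[i-1]) for i in range(4)],Q.mean(0))
d=Q[0]+Q[1]-Q[2]-Q[3];print("car yaw",np.arctan2(d[1],d[0]),"win",plane("top",zc([(547,448)]),.008),"tab",plane("top",zc([(516,518)]),.038))
E
```

```text
tri NR,FL [[ 0.4093 -0.2231  0.0434]
 [ 0.7763 -0.1383  0.0453]]
[[ 0.4511 -0.0566  0.048 ]
 [ 0.4086 -0.2227  0.048 ]
 [ 0.7371 -0.3044  0.048 ]
 [ 0.7765 -0.1375  0.048 ]] [np.float64(0.33525104680523643), np.float64(0.17149010457017203), np.float64(0.33845544482000867), np.float64(0.17149147082852276)]
stage [ 0.5933 -0.1803  0.048 ] -0.24376751477940967
deck near [[-0.1483  0.0527]
 [-0.1493 -0.0538]]
pocket near [[-0.0044  0.0406]
 [-0.0016 -0.0434]]
bridge ends [[ 0.0944  0.0678]
 [ 0.0966 -0.0697]]
black pin? [[ 0.0635 -0.0592]
 [ 0.0199 -0.0568]] [[ 0.0701 -0.0669]
 [ 0.0249 -0.0644]]
pivot [ 0.642  -0.2625  0.061 ] [[317.6645 219.8643]] [[590.0209  48.8387]]
pin [ 0.6012 -0.2524  0.109 ] [[321.6304 274.8916]] [[623.1752  29.2708]]
bridgeL [ 0.7034 -0.1356  0.073 ] [[127.2032 129.9654]] [[471.4525  83.1513]]
bridgeR [ 0.6696 -0.2714  0.073 ] [[333.2699 175.9394]] [[572.0269  26.1246]]
gR [ 0.5087 -0.218   0.054 ] [[257.3319 421.6755]] [[684.5761 124.3569]]
[[0.7078 0.2277 0.008 ]
 [0.6766 0.1493 0.008 ]
 [0.5756 0.187  0.008 ]
 [0.6046 0.2702 0.008 ]] [np.float64(0.11159048163483762), np.float64(0.08434909816284603), np.float64(0.1077917917858714), np.float64(0.08816956562971016)] [0.6412 0.2086 0.008 ]
car yaw -0.37410966490022246 win [[0.6417 0.2081 0.008 ]] tab [[0.5996 0.2206 0.038 ]]
```

Everything agrees: the sides come out at about 337 × 171 and 110 × 85 mm, and the bridge ends project where they appear in the picture. The stage is at (0.593, -0.180) with yaw -0.244. The carrier is at (0.641, 0.209) with yaw about -0.37, and its tab is near (0.5995, 0.2225). I'll turn the tool, then go above the tab.

Call:
{"op": "send_rows", "data": {"deltas": [0,0,0,0,0,8.54,0.05,0,0,0,0,0,8.54,0.05,0,0,0,0,0,8.54,0.05,0,0,0,0,0,8.54,0.05,0,0,0,0,0,8.54,0.05,0,0,0,0,0,8.54,0.05,0,0,0,0,0,8.54,0.05,0,0,0,0,0,8.54,0.05,0,0,0,0,0,8.54,0.05,0,0,0,0,0,8.54,0.05,0,0,0,0,0,8.54,0.05]}}

```text
t: 1.2
tool_pos: [0.156, 0.5011, 0.2384]
tcp_rot: [-3.141, 0.001, 1.194]
force: [0.2, 0.3, -0.5]
finger_gap: 0.0499
grip_force: 0.0
```

Call:
{"op": "send_rows", "data": {"deltas": [-0.00825,0.0428,0,0,0,0,0.05,-0.00825,0.0428,0,0,0,0,0.05,-0.00825,0.0428,0,0,0,0,0.05,-0.00825,0.0428,0,0,0,0,0.05,-0.00825,0.0428,0,0,0,0,0.05,-0.00825,0.0428,0,0,0,0,0.05,-0.00825,0.0428,0,0,0,0,0.05,-0.00825,0.0428,0,0,0,0,0.05,-0.00825,0.0428,0,0,0,0,0.05,-0.00825,0.0428,0,0,0,0,0.05,-0.00825,0.0428,0,0,0,0,0.05,-0.00825,0.0428,0,0,0,0,0.05]}}

```text
t: 2.4
tool_pos: [0.6002, 0.2218, 0.2383]
tcp_rot: [-3.141, 0.0, 1.2]
force: [0.2, -0.0, 0.8]
finger_gap: 0.0499
grip_force: 0.0
```

Call:
{"op": "send_rows", "data": {"deltas": [0,0,0,0,0,0,0.05,0,0,0.03,0,0,0,0.05,0,0,0.04,0,0,0,0.05,0,0,0.04,0,0,0,0.05,0,0,0.02,0,0,0,0.05,0,0,0,0,0,0,0.05]}}

```text
t: 3.0
tool_pos: [0.597, 0.2231, 0.1055]
tcp_rot: [-3.136, 0.003, 1.201]
force: [0.7, -0.2, -0.1]
finger_gap: 0.0499
grip_force: 0.0
```

```bash
python3 - <<'E'
from h import *
s=bot.capture("side")[:,:,::-1];t=bot.capture("top")[:,:,::-1]
m=np.zeros((500,800,3),np.uint8)
m[:480,:400]=cv2.resize(s[240:360,200:300],(400,480),interpolation=cv2.INTER_CUBIC)
m[:480,400:]=cv2.resize(t[180:300,180:280],(400,480),interpolation=cv2.INTER_CUBIC)
cv2.imwrite("pics/a.png",m)
p=bot.sense()["tool_pos"];print(p,(proj("side",p)-[200,240])*4,(proj("side",[.5995,.2225,.038])-[200,240])*4)
E
```

```text
[0.5990507  0.22333646 0.10957941] [[215.60573407 230.64810019]] [[227.74038631 319.57737655]]
```

View pics/a.png

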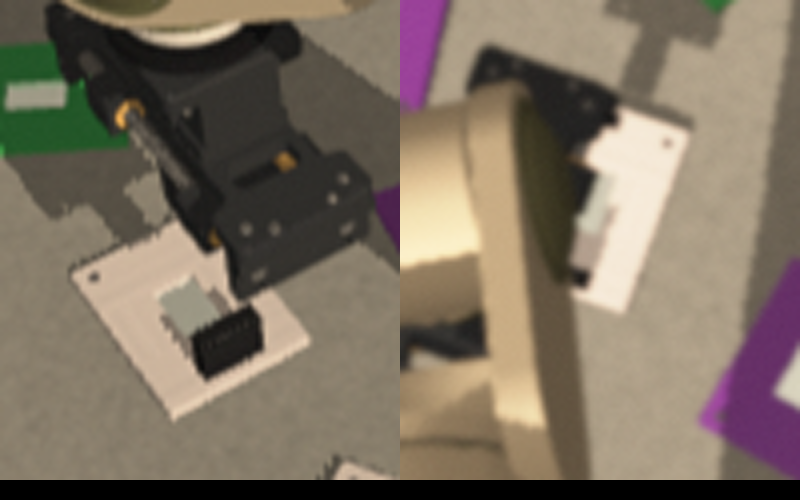

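The tab top is at about (226,326) in the left crop, and I predicted (228,320), so it's within 3 mm and well inside the finger slack. Descending.

Call:
{"op": "send_rows", "data": {"deltas": [0,0,0.02,0,0,0,0.05,0,0,0.02,0,0,0,0.05,0,0,0.02,0,0,0,0.05,0,0,0.02,0,0,0,0.05,0,0,0.01,0,0,0,0.05,0,0,0.005,0,0,0,0.05,0,0,0,0,0,0,0.05,0,0,0,0,0,0,0.05]}}

```text
t: 3.9
tool_pos: [0.5996, 0.2232, 0.0149]
tcp_rot: [3.14, -0.001, 1.2]
force: [-0.7, -0.3, 0.8]
finger_gap: 0.0497
grip_force: 0.0
```

Call:
{"op": "send_rows", "data": {"deltas": [0,0,0,0,0,0,0.03,0,0,0,0,0,0,0.02,0,0,0,0,0,0,0.015,0,0,0,0,0,0,0.01,0,0,0,0,0,0,0.005,0,0,0,0,0,0,0.0,0,0,0,0,0,0,0.0,0,0,0,0,0,0,0.0]}}

```text
t: 4.7
tool_pos: [0.5991, 0.223, 0.0138]
tcp_rot: [3.141, -0.0, 1.2]
force: [1.8, 0.1, -1.2]
finger_gap: 0.0119
grip_force: 30.0
```

Call:
{"op": "send_rows", "data": {"deltas": [0,0,-0.005,0,0,0,0,0,0,-0.01,0,0,0,0,0,0,-0.02,0,0,0,0,0,0,-0.02,0,0,0,0,0,0,-0.02,0,0,0,0,0,0,-0.02,0,0,0,0,0,0,-0.02,0,0,0,0,0,0,-0.02,0,0,0,0,0,0,-0.01,0,0,0,0,0,0,-0.005,0,0,0,0,0,0,0,0,0,0,0,0,0,0,0,0,0,0]}}

```text
t: 5.9
tool_pos: [0.5985, 0.2229, 0.1627]
tcp_rot: [-3.14, 0.001, 1.2]
force: [-1.1, 1.3, -4.0]
finger_gap: 0.0119
grip_force: 30.0
```

```bash
python3 - <<'E'
from h import *
s=bot.capture("side")[:,:,::-1];t=bot.capture("top")[:,:,::-1]
m=np.zeros((500,800,3),np.uint8)
m[:480,:400]=cv2.resize(s[180:300,190:290],(400,480),interpolation=cv2.INTER_CUBIC)
m[:480,400:]=cv2.resize(t[180:300,180:280],(400,480),interpolation=cv2.INTER_CUBIC)
cv2.imwrite("pics/b.png",m)
S=bot.sense();print(S["tool_pos"],S["tcp_rot"],S["force"],S["ft_torque"])
E
```

```text
[0.59857871 0.22294375 0.16270008] [-3.14006130e+00  9.49608389e-04  1.20023975e+00] [-0.10283252  0.01983571 -2.78914405] [-0.06616128  0.15611808 -0.01812396]
```

View pics/b.png

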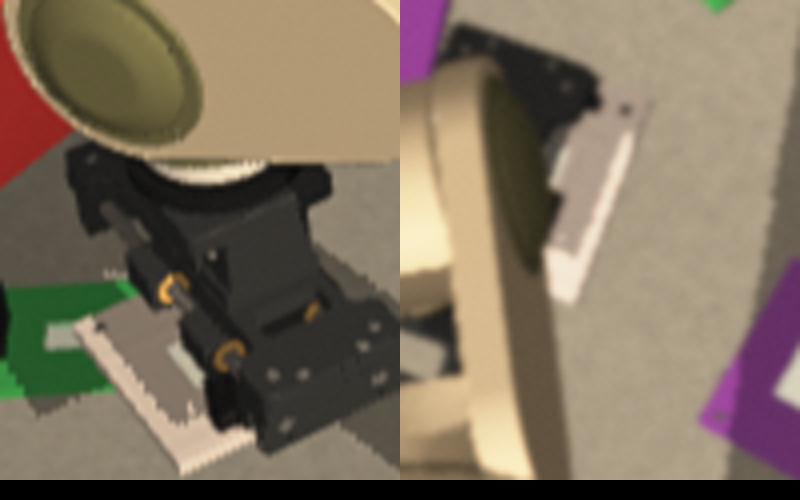

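The carrier is held and looks level. Plate corners: side (78,322), (182,472); top (650,98), (570,302). Next, its offset in the hand.

```bash
python3 - <<'E'
from h import *
np.set_printoptions(precision=4,suppress=True)
S=bot.sense();p=S["tool_pos"];y=S["tcp_rot"][2]-np.pi/2
R=np.array([[np.cos(y),-np.sin(y)],[np.sin(y),np.cos(y)]])
tp=(np.array([(650,98),(570,302)])-[400,0])/4+[180,180]
sp=np.array([(78,322),(182,472)])/4+[190,180]
for z in(.157,):
  for n,q in(("top",tp),("side",sp)): print(n,(plane(n,q,z)[:,:2]-p[:2])@R)
E
```

```text
top [[ 0.0984 -0.0409]
 [-0.0116 -0.0391]]
side [[ 0.096   0.0411]
 [-0.018   0.0451]]
```

Call:
{"op": "send_rows", "data": {"deltas": [-0.015,0,0,0,0,0,0,-0.03,0.0003,0,0,0,0,0,-0.035,0.0003,0,0,0,0,0,-0.04,0.0003,0,0,0,0,0,-0.04,0.0003,0,0,0,0,0,-0.04,0.0003,0,0,0,0,0,-0.04,0.0003,0,0,0,0,0,-0.04,0.0003,0,0,0,0,0,-0.04,0.0003,0,0,0,0,0,-0.035,0,0,0,0,0,0,-0.025,0,0,0,0,0,0,-0.0164,0,0,0,0,0,0]}}

```text
t: 7.2
tool_pos: [0.4568, -0.1489, 0.1634]
tcp_rot: [-3.141, 0.0, 1.199]
force: [-0.7, 0.3, -2.5]
finger_gap: 0.0119
grip_force: 30.0
```

Call:
{"op": "send_rows", "data": {"deltas": [0,0,0,0,0,-3,0,0,0,0,0,0,-4.7,0,0,0,0,0,0,0,0,0,0,0.02,0,0,0,0,0,0,0.02,0,0,0,0,0,0,0.02,0,0,0,0,0,0,0.01,0,0,0,0,0,0,0,0,0,0,0,0,0,0,0,0,0,0]}}

```text
t: 8.1
tool_pos: [0.458, -0.1475, 0.0943]
tcp_rot: [3.141, 0.0, 1.334]
force: [-0.4, 0.1, -2.3]
finger_gap: 0.0116
grip_force: 30.0
```

```bash
python3 - <<'E'
from h import *
s=bot.capture("side")[:,:,::-1];t=bot.capture("top")[:,:,::-1]
m=np.zeros((480,800,3),np.uint8)
m[:,:400]=cv2.resize(s[165:293,310:440],(400,480),interpolation=cv2.INTER_CUBIC)
m[:,400:]=cv2.resize(t[180:336,330:460],(400,480),interpolation=cv2.INTER_CUBIC)
cv2.imwrite("pics/c.png",m)
S=bot.sense();print(S["tool_pos"],S["tcp_rot"],S["force"],S["ft_torque"])
E
```

```text
[ 0.45811402 -0.14760884  0.09460648] [3.13998206e+00 5.42831475e-04 1.33430289e+00] [ 0.07360718 -0.03477483 -2.19030629] [-0.04951515  0.21086182 -0.00935883]
```

View pics/c.png

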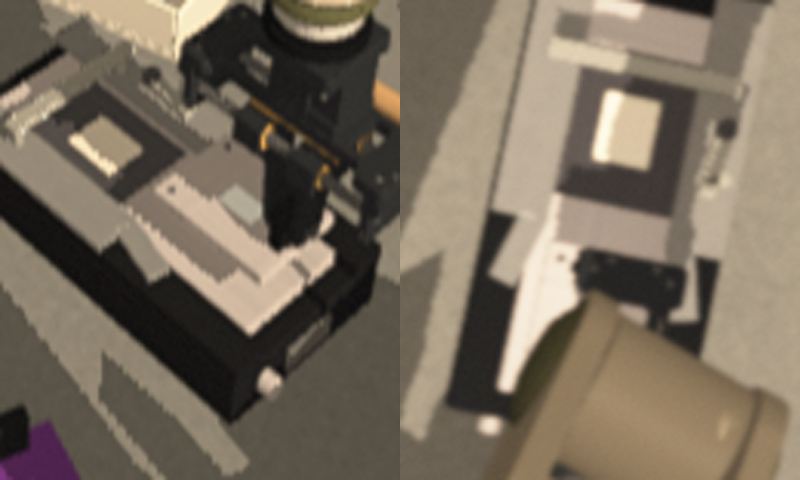

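The carrier hangs above the near deck in line with the guides, just before the flare. Lowering it gently.

Call:
{"op": "send_rows", "data": {"deltas": [0,0,0.01,0,0,0,0,0,0,0.01,0,0,0,0,0,0,0.004,0,0,0,0,0,0,0.002,0,0,0,0,0,0,0.001,0,0,0,0,0,0,0,0,0,0,0,0,0,0,0,0,0,0]}}

```text
t: 8.9
tool_pos: [0.4578, -0.1474, 0.0669]
tcp_rot: [3.141, 0.0, 1.335]
force: [0.3, -0.1, -3.0]
finger_gap: 0.0115
grip_force: 30.0
```

Call:
{"op": "send_rows", "data": {"deltas": [0,0,0.001,0,0,0,0,0,0,0.001,0,0,0,0,0,0,0,0,0,0,0]}}

```text
t: 9.2
tool_pos: [0.4576, -0.1473, 0.0647]
tcp_rot: [-3.142, -0.0, 1.335]
force: [0.3, 1.0, -2.2]
finger_gap: 0.012
grip_force: 30.0
```

Call:
{"op": "send_rows", "data": {"deltas": [0,0,0.0007,0,0,0,0,0,0,0,0,0,0,0]}}

```text
t: 9.4
tool_pos: [0.4577, -0.1474, 0.064]
tcp_rot: [3.142, 0.0, 1.335]
force: [-0.0, 0.2, -2.7]
finger_gap: 0.012
grip_force: 30.0
```

Call:
{"op": "send_rows", "data": {"deltas": [0,0,0.0005,0,0,0,0,0,0,0,0,0,0,0]}}

```text
t: 9.6
tool_pos: [0.4577, -0.1474, 0.0638]
tcp_rot: [3.141, 0.0, 1.335]
force: [-1.5, 0.7, 1.6]
finger_gap: 0.0118
grip_force: 30.0
```

Contact at the expected height. Opening to 20 mm around the tab, then pushing with the rear finger.

Call:
{"op": "send_rows", "data": {"deltas": [0,0,0,0,0,0.45,0.013,0,0,0,0,0,0,0.016,0,0,0,0,0,0,0.02,0,0,0,0,0,0,0.02,0,0,0,0,0,0,0.02]}}

```text
t: 10.1
tool_pos: [0.4577, -0.1474, 0.0635]
tcp_rot: [3.141, 0.0, 1.327]
force: [-0.0, 0.6, -0.1]
finger_gap: 0.0199
grip_force: 0.0
```

Call:
{"op": "send_rows", "data": {"deltas": [0,0.001,0,0,0,0,0.02,0,0.001,0,0,0,0,0.02,0,0.001,0,0,0,0,0.02,0,0.001,0,0,0,0,0.02,0,0.002,0,0,0,0,0.02,0,0.002,0,0,0,0,0.02,0,0.002,0,0,0,0,0.02,0,0.003,0,0,0,0,0.02,0,0.003,0,0,0,0,0.02,0,0.003,0,0,0,0,0.02,0,0.003,0,0,0,0,0.02]}}

```text
t: 11.2
tool_pos: [0.4793, -0.1528, 0.0635]
tcp_rot: [3.142, 0.0, 1.327]
force: [-1.6, 0.3, 0.9]
finger_gap: 0.02
grip_force: 1.2
```

Call:
{"op": "send_rows", "data": {"deltas": [0,0.003,0,0,0,0,0.02,0,0.003,0,0,0,0,0.02,0,0.003,0,0,0,0,0.02,0,0.003,0,0,0,0,0.02,0,0.003,0,0,0,0,0.02,0,0.003,0,0,0,0,0.02]}}

```text
t: 11.8
tool_pos: [0.4967, -0.1571, 0.0635]
tcp_rot: [3.142, 0.0, 1.327]
force: [-2.8, 0.6, -0.6]
finger_gap: 0.0199
grip_force: 0.9
```

Call:
{"op": "send_rows", "data": {"deltas": [0,0.003,0,0,0,0,0.02,0,0.003,0,0,0,0,0.02,0,0.003,0,0,0,0,0.02,0,0.003,0,0,0,0,0.02,0,0.003,0,0,0,0,0.02,0,0.003,0,0,0,0,0.02,0,0.003,0,0,0,0,0.02,0,0.003,0,0,0,0,0.02]}}

```text
t: 12.6
tool_pos: [0.52, -0.1629, 0.0635]
tcp_rot: [-3.142, -0.0, 1.327]
force: [-1.3, 0.7, -0.5]
finger_gap: 0.0197
grip_force: 0.8
```

Call:
{"op": "send_rows", "data": {"deltas": [0,0.003,0,0,0,0,0.02,0,0.003,0,0,0,0,0.02,0,0.003,0,0,0,0,0.02,0,0.003,0,0,0,0,0.02,0,0.003,0,0,0,0,0.02,0,0.003,0,0,0,0,0.02,0,0.003,0,0,0,0,0.02,0,0.003,0,0,0,0,0.02]}}

```text
t: 13.4
tool_pos: [0.5433, -0.1687, 0.0635]
tcp_rot: [-3.142, 0.0, 1.327]
force: [-2.1, 0.4, 0.2]
finger_gap: 0.0199
grip_force: 1.0
```

Call:
{"op": "send_rows", "data": {"deltas": [0,0.003,0,0,0,0,0.02,0,0.003,0,0,0,0,0.02,0,0.003,0,0,0,0,0.02,0,0.003,0,0,0,0,0.02,0,0.003,0,0,0,0,0.02,0,0.003,0,0,0,0,0.02]}}

```text
t: 14.0
tool_pos: [0.5607, -0.173, 0.0636]
tcp_rot: [-3.141, -0.0, 1.327]
force: [-2.5, 0.8, 2.1]
finger_gap: 0.0199
grip_force: 1.5
```

Call:
{"op": "send_rows", "data": {"deltas": [0,0,-0.002,0,0,0,0.02,0,0,-0.002,0,0,0,0.02,0,0.002,0,0,0,0,0.02,0,0.002,0,0,0,0,0.02,0,0.002,0,0,0,0,0.02,0,0.002,0,0,0,0,0.02,0,0.002,0,0,0,0,0.02]}}

```text
t: 14.7
tool_pos: [0.5703, -0.1754, 0.0673]
tcp_rot: [-3.141, -0.0, 1.327]
force: [-1.2, 0.7, -0.9]
finger_gap: 0.0197
grip_force: 0.6
```

Call:
{"op": "send_rows", "data": {"deltas": [0,0.002,0,0,0,0,0.02,0,0.002,0,0,0,0,0.02,0,0.002,0,0,0,0,0.02,0,0.002,0,0,0,0,0.02,0,0.002,0,0,0,0,0.02]}}

```text
t: 15.2
tool_pos: [0.5801, -0.1779, 0.0675]
tcp_rot: [3.142, 0.0, 1.327]
force: [-0.7, 1.2, -1.3]
finger_gap: 0.0201
grip_force: 0.6
```

Call:
{"op": "send_rows", "data": {"deltas": [0,0.002,0,0,0,0,0.02,0,0.002,0,0,0,0,0.02,0,0.002,0,0,0,0,0.02,0,0.002,0,0,0,0,0.02]}}

```text
t: 15.6
tool_pos: [0.5878, -0.1798, 0.0675]
tcp_rot: [3.142, -0.0, 1.327]
force: [-1.4, -0.5, -0.3]
finger_gap: 0.0199
grip_force: 0.6
```

Call:
{"op": "send_rows", "data": {"deltas": [0,0.001,0,0,0,0,0.02,0,0.001,0,0,0,0,0.02,0,0.001,0,0,0,0,0.02,0,0.001,0,0,0,0,0.02]}}

```text
t: 16.0
tool_pos: [0.5916, -0.1807, 0.0675]
tcp_rot: [-3.142, -0.0, 1.327]
force: [-1.3, 0.3, -0.3]
finger_gap: 0.0199
grip_force: 0.6
```

Call:
{"op": "send_rows", "data": {"deltas": [0,0.001,0,0,0,0,0.02,0,0.001,0,0,0,0,0.02,0,0.001,0,0,0,0,0.02,0,0.001,0,0,0,0,0.02]}}

```text
t: 16.4
tool_pos: [0.5955, -0.1817, 0.0675]
tcp_rot: [-3.142, -0.0, 1.327]
force: [-1.9, 0.5, -1.0]
finger_gap: 0.0197
grip_force: 0.6
```

Call:
{"op": "send_rows", "data": {"deltas": [0,0.001,0,0,0,0,0.02,0,0.001,0,0,0,0,0.02,0,0.001,0,0,0,0,0.02,0,0.001,0,0,0,0,0.02]}}

```text
t: 16.8
tool_pos: [0.5994, -0.1827, 0.0675]
tcp_rot: [-3.142, 0.0, 1.327]
force: [-1.7, 1.2, -1.5]
finger_gap: 0.0196
grip_force: 0.6
```

Call:
{"op": "send_rows", "data": {"deltas": [0,0.001,0,0,0,0,0.02,0,0.001,0,0,0,0,0.02]}}

```text
t: 17.0
tool_pos: [0.6013, -0.1831, 0.0675]
tcp_rot: [-3.142, -0.0, 1.327]
force: [-0.8, 0.8, -0.0]
finger_gap: 0.0202
grip_force: 0.6
```

Call:
{"op": "send_rows", "data": {"deltas": [0,0.001,0,0,0,0,0.02,0,0.001,0,0,0,0,0.02]}}

```text
t: 17.2
tool_pos: [0.6033, -0.1836, 0.0675]
tcp_rot: [-3.142, 0.0, 1.327]
force: [-2.1, -1.3, -1.1]
finger_gap: 0.0199
grip_force: 0.6
```

Call:
{"op": "send_rows", "data": {"deltas": [0,0.001,0,0,0,0,0.02,0,0.001,0,0,0,0,0.02]}}

```text
t: 17.4
tool_pos: [0.6052, -0.1841, 0.0675]
tcp_rot: [3.142, 0.0, 1.327]
force: [-0.3, 0.0, -0.3]
finger_gap: 0.02
grip_force: 0.4
```

```bash
python3 - <<'E'
from h import *
s=bot.capture("side")[:,:,::-1];t=bot.capture("top")[:,:,::-1]
m=np.zeros((480,800,3),np.uint8)
m[:,:400]=cv2.resize(s[165:265,300:390],(400,480),interpolation=cv2.INTER_CUBIC)
m[:,400:]=cv2.resize(t[170:290,350:450],(400,480),interpolation=cv2.INTER_CUBIC)
cv2.imwrite("pics/d.png",m)
S=bot.sense();print(S["tool_pos"],S["tcp_rot"],S["force"],S["grip_force"])
E
```

```text
[ 0.60532931 -0.18415539  0.06761587] [3.14118856e+00 7.98768849e-05 1.32684083e+00] [-0.0060149  -0.16326636 -0.28771797] 0.2824490424245596
```

View pics/d.png

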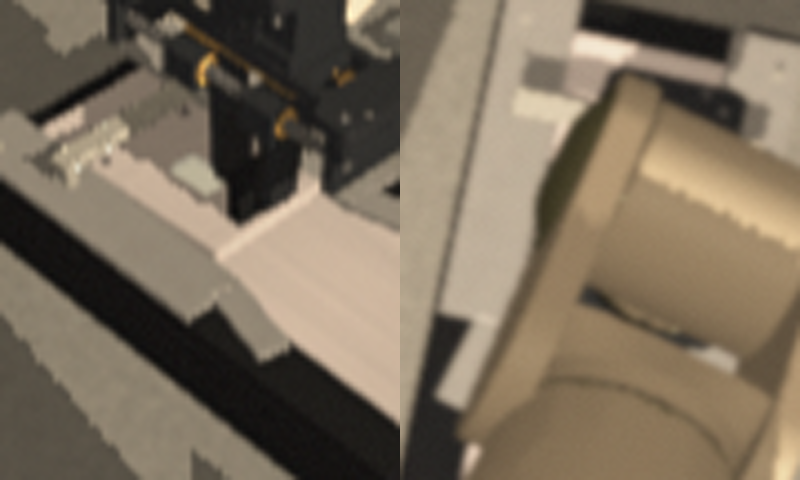

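The tail's rear face, from (220,255) to (320,185) in the left crop, still shows above the deck, so the carrier hasn't dropped yet. Continuing 1 mm at a time.

Call:
{"op": "send_rows", "data": {"deltas": [0,0.001,0,0,0,0,0.02,0,0,0,0,0,0,0.02]}}

```text
t: 17.7
tool_pos: [0.6062, -0.1844, 0.0676]
tcp_rot: [3.141, 0.0, 1.327]
force: [-0.4, 0.6, 0.6]
finger_gap: 0.0198
grip_force: 0.5
```

Call:
{"op": "send_rows", "data": {"deltas": [0,0.001,0,0,0,0,0.02,0,0,0,0,0,0,0.02]}}

```text
t: 17.9
tool_pos: [0.6072, -0.1846, 0.0676]
tcp_rot: [3.141, 0.0, 1.327]
force: [-0.7, 0.4, 1.0]
finger_gap: 0.02
grip_force: 0.7
```

Call:
{"op": "send_rows", "data": {"deltas": [0,0.001,0,0,0,0,0.02,0,0,0,0,0,0,0.02]}}

```text
t: 18.1
tool_pos: [0.6079, -0.1848, 0.0676]
tcp_rot: [-3.141, -0.0, 1.327]
force: [-3.2, 1.7, 1.8]
finger_gap: 0.0197
grip_force: 1.8
```

Call:
{"op": "send_rows", "data": {"deltas": [0,0.0007,0,0,0,0,0.02,0,0,0,0,0,0,0.02]}}

```text
t: 18.3
tool_pos: [0.608, -0.1848, 0.0675]
tcp_rot: [-3.139, -0.0, 1.327]
force: [-7.8, 2.5, 5.1]
finger_gap: 0.0198
grip_force: 3.9
```

```bash
python3 - <<'E'
from h import *
s=bot.capture("side")[:,:,::-1];cv2.imwrite("pics/e_full.png",s)
m=cv2.resize(s[165:265,300:390],(540,600),interpolation=cv2.INTER_CUBIC)
cv2.imwrite("pics/e.png",m)
S=bot.sense();print(S["tool_pos"],S["force"],S["grip_force"])
f=np.array([.5933,-.1803]);y=-.244;R=np.array([[np.cos(y),-np.sin(y)],[np.sin(y),np.cos(y)]])
for x0 in(.053,.057):
 for z in(.052,.058):
  w=[np.r_[f+R@np.array([x0+a,b]),z] for a,b in((-.055,.042),(-.055,-.042),(.055,.042))];print(x0,z,((proj("side",w)-[300,165])*6).round().tolist())
E
```

```text
[ 0.60796065 -0.18475495  0.06754436] [-7.53145379  1.58507924  4.06106901] 3.8589611649513245
0.053 0.052 [[288.0, 318.0], [429.0, 231.0], [108.0, 193.0]]
0.053 0.058 [[289.0, 307.0], [430.0, 220.0], [108.0, 182.0]]
0.057 0.052 [[282.0, 314.0], [423.0, 226.0], [102.0, 189.0]]
0.057 0.058 [[282.0, 303.0], [424.0, 215.0], [102.0, 178.0]]
```

View pics/e.png

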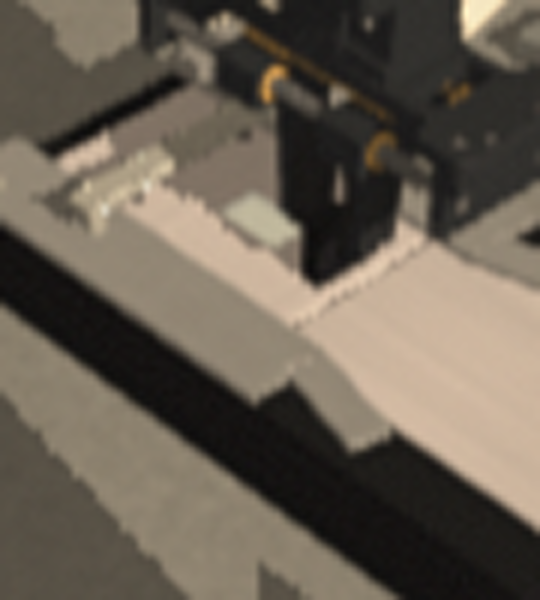

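The tail has now dropped: its near-left corner is at (297,325), where a seated carrier should show, and the push force rises to 8 N against the pocket's end. I'll back off, rise and move to the catch side.

Call:
{"op": "send_rows", "data": {"deltas": [0,-0.002,0,0,0,0,0.02,0,-0.0023,0,0,0,0,0.02,0,0,-0.003,0,0,0,0.02,0,0,-0.01,0,0,0,0.02,0,0,-0.02,0,0,0,0.02,0,0,-0.03,0,0,0,0.02,-0.01,0.004,0,0,0,0,0.02,-0.03,0.005,0,0,0,0,0.01,-0.03,0.005,0,0,0,0,0.0,-0.022,0.004,0,0,0,0,0,0,0,0,0,0,0,0,0,0,0,0,0,0,0]}}

```text
t: 19.55
tool_pos: [0.5997, -0.2776, 0.1304]
tcp_rot: [-3.141, -0.0, 1.326]
force: [0.3, -0.4, -0.8]
finger_gap: 0.0004
grip_force: 0.0
```

```bash
python3 - <<'E'
from h import *
s=bot.capture("side")[:,:,::-1];t=bot.capture("top")[:,:,::-1]
m=np.zeros((600,800,3),np.uint8)
m[:533,:400]=cv2.resize(s[165:285,300:390],(400,533),interpolation=cv2.INTER_CUBIC)
m[:600,400:]=cv2.resize(t[165:315,350:450],(400,600),interpolation=cv2.INTER_CUBIC)
cv2.imwrite("pics/f.png",m)
S=bot.sense();print(S["tool_pos"],S["force"],S["finger_gap"])
f=np.array([.5933,-.1803]);y=-.244;R=np.array([[np.cos(y),-np.sin(y)],[np.sin(y),np.cos(y)]])
print((S["tool_pos"][:2]-f)@R)
for x0 in(.049,.053):
 for z in(.052,.058):
  w=[np.r_[f+R@np.array([x0+a,b]),z] for a,b in((-.055,.042),(-.055,-.042),(0,0))];print(x0,z,((proj("side",w)-[300,165])*4.444).round().tolist(),((proj("top",w)-[350,165])*4+[400,0]).round().tolist())
E
```

```text
[ 0.59997017 -0.27662655  0.13056456] [ 0.03522587 -0.25244891  0.2629893 ] 0.00048045692689887334
[ 0.02974375 -0.09186188]
0.049 0.052 [[219.0, 239.0], [323.0, 174.0], [203.0, 160.0]] [[521.0, 314.0], [669.0, 347.0], [616.0, 233.0]]
0.049 0.058 [[219.0, 231.0], [324.0, 166.0], [204.0, 152.0]] [[522.0, 313.0], [671.0, 346.0], [617.0, 232.0]]
0.053 0.052 [[214.0, 236.0], [318.0, 171.0], [198.0, 157.0]] [[523.0, 307.0], [671.0, 339.0], [617.0, 226.0]]
0.053 0.058 [[214.0, 228.0], [319.0, 163.0], [199.0, 149.0]] [[524.0, 306.0], [673.0, 339.0], [619.0, 225.0]]
```

View pics/f.png

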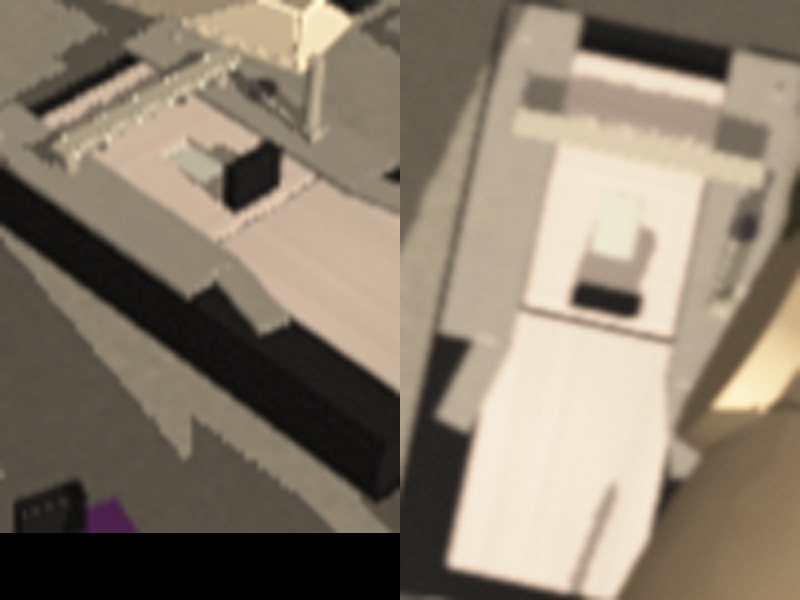

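The carrier is seated flush: at the tail there is only a thin gap line, from (525,308) to (675,340) in the right crop, and no rear face is visible. The catch is still open near (725,290). I'll lower closed fingers beside the pin and push it towards +y.

Call:
{"op": "send_rows", "data": {"deltas": [0,0,0.015,0,0,0,0,0,0,0.015,0,0,0,0,0,0,0.0135,0,0,0,0,0,0,0,0,0,0,0,0.003,0,0,0,0,0,0,0.003,0,0,0,0,0,0]}}

```text
t: 20.25
tool_pos: [0.6016, -0.2717, 0.0876]
tcp_rot: [3.141, 0.0, 1.327]
force: [-0.2, -0.2, -0.5]
finger_gap: 0.0006
grip_force: 0.0
```

Call:
{"op": "send_rows", "data": {"deltas": [0.002,0,0,0,0,0,0,0.002,0,0,0,0,0,0,0.002,0,0,0,0,0,0,0.002,0,0,0,0,0,0]}}

```text
t: 20.65
tool_pos: [0.6032, -0.2638, 0.0872]
tcp_rot: [3.141, 0.0, 1.327]
force: [-0.2, 0.4, -0.3]
finger_gap: 0.0006
grip_force: 0.0
```

Call:
{"op": "send_rows", "data": {"deltas": [0.002,0,0,0,0,0,0,0.002,0,0,0,0,0,0,0.002,0,0,0,0,0,0,0.002,0,0,0,0,0,0,0.002,0,0,0,0,0,0]}}

```text
t: 21.15
tool_pos: [0.6057, -0.2543, 0.0871]
tcp_rot: [3.141, 0.0, 1.327]
force: [0.4, -1.8, -0.3]
finger_gap: 0.0003
grip_force: 0.7
```

Call:
{"op": "send_rows", "data": {"deltas": [0.002,0.0005,0,0,0,0,0,0.002,0.0005,0,0,0,0,0,0.002,0.0005,0,0,0,0,0,0.002,0.0005,0,0,0,0,0,0.002,0.0005,0,0,0,0,0]}}

```text
t: 21.65
tool_pos: [0.6106, -0.2452, 0.0871]
tcp_rot: [3.141, 0.0, 1.327]
force: [0.4, -2.3, 0.7]
finger_gap: 0.0008
grip_force: 1.2
```

Call:
{"op": "send_rows", "data": {"deltas": [0.002,0.001,0,0,0,0,0,0.002,0.001,0,0,0,0,0,0.002,0.001,0,0,0,0,0,0.002,0.001,0,0,0,0,0,0,0,0,0,0,0,0]}}

```text
t: 22.15
tool_pos: [0.6167, -0.2387, 0.0872]
tcp_rot: [3.14, 0.001, 1.327]
force: [2.1, -3.8, 0.4]
finger_gap: 0.0004
grip_force: 2.0
```

```bash
python3 - <<'E'
from h import *
s=bot.capture("side")[:,:,::-1];t=bot.capture("top")[:,:,::-1]
m=np.zeros((600,800,3),np.uint8)
m[:533,:400]=cv2.resize(s[165:285,300:390],(400,533),interpolation=cv2.INTER_CUBIC)
m[:600,400:]=cv2.resize(t[165:315,350:450],(400,600),interpolation=cv2.INTER_CUBIC)
cv2.imwrite("pics/g.png",m)
S=bot.sense();print(S["tool_pos"],S["force"])
f=np.array([.5933,-.1803]);y=-.244;R=np.array([[np.cos(y),-np.sin(y)],[np.sin(y),np.cos(y)]])
print((S["tool_pos"][:2]-f)@R)
E
```

```text
[ 0.61652737 -0.23868655  0.08715394] [ 1.93667564 -4.38116657 -0.10716004]
[ 0.03664474 -0.0510457 ]
```

View pics/g.png

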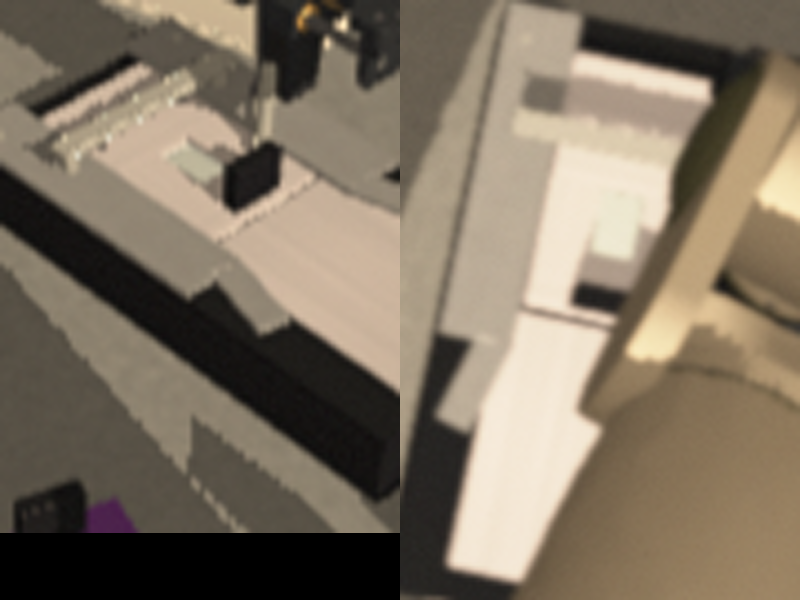

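The pin, at (262,100) in the left crop, has swung inward with the finger behind it, at about 0.85 rad. I'll lift, go to the robot side of the pin, and push towards +x.

Call:
{"op": "send_rows", "data": {"deltas": [-0.004,0,0,0,0,0,0,0,0,-0.02,0,0,0,0,0,0,-0.02,0,0,0,0,0,-0.015,0,0,0,0,0,0.009,-0.016,0,0,0,0,0,0.01,0,0,0,0,0,0,0,0,0,0,0,0,0,0,0,0.02,0,0,0,0,0,0,0.02,0,0,0,0,0,0,0,0,0,0,0]}}

```text
t: 23.25
tool_pos: [0.5891, -0.2158, 0.0843]
tcp_rot: [-3.137, -0.002, 1.327]
force: [-0.7, 0.3, 0.7]
finger_gap: 0.0008
grip_force: 0.0
```

Call:
{"op": "send_rows", "data": {"deltas": [0,0.002,0,0,0,0,0,0,0.002,0,0,0,0,0,0,0.002,0,0,0,0,0,0,0.002,0,0,0,0,0,0.001,0.002,0,0,0,0,0]}}

```text
t: 23.75
tool_pos: [0.6, -0.218, 0.0874]
tcp_rot: [3.141, 0.0, 1.327]
force: [0.2, 0.9, -0.5]
finger_gap: 0.0003
grip_force: 0.0
```

Call:
{"op": "send_rows", "data": {"deltas": [0.001,0.002,0,0,0,0,0,0.001,0.002,0,0,0,0,0,0.001,0.002,0,0,0,0,0,0.001,0.002,0,0,0,0,0,0.001,0.002,0,0,0,0,0]}}

```text
t: 24.25
tool_pos: [0.6105, -0.2146, 0.0868]
tcp_rot: [-3.14, -0.001, 1.327]
force: [-3.6, 3.1, 0.9]
finger_gap: 0.0007
grip_force: 1.8
```

Call:
{"op": "send_rows", "data": {"deltas": [0,0.002,0,0,0,0,0,0,0.002,0,0,0,0,0,0,0.002,0,0,0,0,0,0,0.002,0,0,0,0,0,0,0.002,0,0,0,0,0]}}

```text
t: 24.75
tool_pos: [0.6206, -0.218, 0.0871]
tcp_rot: [3.141, 0.0, 1.327]
force: [-0.7, 1.1, 0.2]
finger_gap: 0.0006
grip_force: 0.9
```

Call:
{"op": "send_rows", "data": {"deltas": [0,0.001,0,0,0,0,0,0,0.001,0,0,0,0,0,0,0.001,0,0,0,0,0]}}

```text
t: 25.05
tool_pos: [0.6234, -0.2186, 0.0871]
tcp_rot: [3.141, 0.0, 1.327]
force: [-1.4, 1.9, 0.1]
finger_gap: 0.0005
grip_force: 0.8
```

Call:
{"op": "send_rows", "data": {"deltas": [0,0.001,0,0,0,0,0,0,0.001,0,0,0,0,0]}}

```text
t: 25.25
tool_pos: [0.6253, -0.219, 0.087]
tcp_rot: [3.141, 0.0, 1.327]
force: [-1.3, 1.3, -0.2]
finger_gap: 0.0007
grip_force: 0.7
```

Call:
{"op": "send_rows", "data": {"deltas": [0,0.001,0,0,0,0,0,0,0.001,0,0,0,0,0]}}

```text
t: 25.45
tool_pos: [0.6272, -0.2195, 0.0871]
tcp_rot: [3.142, 0.0, 1.327]
force: [-2.0, 0.7, 0.5]
finger_gap: 0.0003
grip_force: 0.7
```

Call:
{"op": "send_rows", "data": {"deltas": [0,0.001,0,0,0,0,0,0,0,0,0,0,0,0]}}

```text
t: 25.65
tool_pos: [0.6283, -0.2198, 0.087]
tcp_rot: [3.141, 0.0, 1.327]
force: [0.4, 0.7, -1.0]
finger_gap: 0.0006
grip_force: 0.4
```

Call:
{"op": "send_rows", "data": {"deltas": [0,0.001,0,0,0,0,0,0,0,0,0,0,0,0]}}

```text
t: 25.85
tool_pos: [0.6292, -0.22, 0.087]
tcp_rot: [3.141, 0.0, 1.327]
force: [-1.2, 0.6, 0.6]
finger_gap: 0.0004
grip_force: 0.4
```

Call:
{"op": "send_rows", "data": {"deltas": [0,0.001,0,0,0,0,0,0,0,0,0,0,0,0]}}

```text
t: 26.05
tool_pos: [0.6301, -0.2202, 0.087]
tcp_rot: [3.141, 0.0, 1.327]
force: [-0.4, 1.2, 0.1]
finger_gap: 0.0004
grip_force: 0.4
```

Call:
{"op": "send_rows", "data": {"deltas": [0,0.001,0,0,0,0,0,0,0,0,0,0,0,0]}}

```text
t: 26.25
tool_pos: [0.6311, -0.2205, 0.087]
tcp_rot: [3.142, 0.0, 1.327]
force: [-1.1, 1.1, 0.5]
finger_gap: 0.0001
grip_force: 0.4
```

Call:
{"op": "send_rows", "data": {"deltas": [0,0.001,0,0,0,0,0,0,0,0,0,0,0,0]}}

```text
t: 26.45
tool_pos: [0.6321, -0.2207, 0.087]
tcp_rot: [3.141, 0.0, 1.327]
force: [-0.9, 0.6, -0.7]
finger_gap: 0.0
grip_force: 0.4
```

Call:
{"op": "send_rows", "data": {"deltas": [0,0.001,0,0,0,0,0,0,0,0,0,0,0,0]}}

```text
t: 26.65
tool_pos: [0.6328, -0.2208, 0.0869]
tcp_rot: [-3.141, -0.0, 1.327]
force: [-2.5, 0.4, 0.9]
finger_gap: 0.0001
grip_force: 1.5
```

Call:
{"op": "send_rows", "data": {"deltas": [0,0.0007,0,0,0,0,0,0,0,0,0,0,0,0]}}

```text
t: 26.85
tool_pos: [0.6331, -0.2208, 0.0869]
tcp_rot: [-3.14, -0.0, 1.327]
force: [-5.4, 3.2, 2.7]
finger_gap: 0.0005
grip_force: 3.3
```

Call:
{"op": "send_rows", "data": {"deltas": [0,0.0005,0,0,0,0,0,0,0,0,0,0,0,0]}}

```text
t: 27.05
tool_pos: [0.6332, -0.2209, 0.0869]
tcp_rot: [-3.139, -0.0, 1.327]
force: [-7.4, 3.1, 3.0]
finger_gap: 0.0004
grip_force: 4.5
```

The catch is against its stop: the force is rising and the tool has stopped moving. Backing off and rising away.

Call:
{"op": "send_rows", "data": {"deltas": [0,-0.002,0,0,0,0,0,0,-0.006,0,0,0,0,0,0,0,-0.02,0,0,0,0,0,0,-0.04,0,0,0,0,0,0,-0.04,0,0,0,0,0.03,0,-0.02,0,0,0,0,0.04,0,0,0,0,0,0,0.04,0,0,0,0,0,0,0.04,0,0,0,0,0,0,0.04,0,0,0,0,0,0,0.03,0,0,0,0,0,0,0,0,0,0,0,0]}}

```text
schema error: expected a multiple of 7 numbers
```

```bash
python3 - <<'E'
from h import *
t=bot.capture("top")[:,:,::-1]; s=bot.capture("side")[:,:,::-1]
S=bot.sense();print(S["tool_pos"],S["force"])
f=np.array([.5933,-.1803]);y=-.244;R=np.array([[np.cos(y),-np.sin(y)],[np.sin(y),np.cos(y)]])
# brightness of side view (gray) and change against the seated view, sampled along catch arm at 0 and at 1.57
e0=cv2.imread("pics/side0.png")
for th in(0,1.0,1.3,1.57):
  P=[np.r_[f+R@(np.array([67,-68])+r*np.array([-np.cos(th),np.sin(th)]))/1e3,.061] for r in(15,25,35,45)]
  P+=[np.r_[f+R@(np.array([67,-68])+42*np.array([-np.cos(th),np.sin(th)]))/1e3,z] for z in(.08,.095,.107)]
  for n,im in(("top",t),("side",s)):
    print(th,n,[(tuple(np.round(q).astype(int).tolist()),im[int(round(q[1])),int(round(q[0]))].tolist()) for q in proj(n,P)])
g=cv2.cvtColor(t,cv2.COLOR_BGR2GRAY);print("top gray");print(g[195:232:2,392:446:2])
E
```

```text
[ 0.63324267 -0.22084671  0.08692216] [-8.52458911  2.95590126  2.74157868]
0 top [((435, 228), [71, 93, 110]), ((434, 233), [70, 93, 108]), ((433, 237), [82, 109, 130]), ((432, 242), [91, 122, 144]), ((434, 239), [95, 125, 147]), ((436, 239), [89, 117, 138]), ((437, 238), [58, 74, 87])]
0 side [((364, 187), [116, 134, 146]), ((366, 189), [115, 134, 145]), ((369, 190), [117, 135, 146]), ((372, 192), [116, 134, 146]), ((372, 186), [73, 84, 91]), ((372, 181), [39, 40, 42]), ((372, 177), [29, 29, 29])]
1.0 top [((430, 224), [74, 97, 114]), ((426, 226), [81, 107, 126]), ((422, 227), [25, 35, 38]), ((417, 229), [97, 127, 149]), ((420, 227), [23, 25, 25]), ((422, 226), [33, 48, 53]), ((423, 226), [46, 65, 76])]
1.0 side [((358, 188), [103, 121, 132]), ((358, 190), [118, 136, 148]), ((357, 192), [116, 134, 147]), ((356, 194), [118, 136, 152]), ((357, 188), [72, 85, 92]), ((357, 183), [24, 26, 28]), ((357, 179), [28, 30, 30])]
1.3 top [((430, 222), [79, 104, 122]), ((425, 222), [70, 93, 111]), ((421, 222), [58, 79, 92]), ((416, 223), [123, 161, 188]), ((419, 222), [68, 90, 106]), ((420, 221)
[... 2152 characters left out ...]
 117 119 119 119 122]
 [232 231 230 219 200 112  84 104 158 170 169 169 169 150  96  94  98 100
  105 108 111 112 114 115 117 120 122]
 [232 231 227 209 157  86  87 134 167 169 170 169 165 105  53  80  94  95
   96 102 106 107 111 113 114 115 118]
 [230 230 211 178 110  83 103 155 169 169 168 170 150  64  26  61  95 101
   95  94 101 102 106 107 110 111 115]
 [231 229 192 130  87  85 133 168 169 170 169 166 117  43  25  35  73 107
  117 109  97  96 101 103 106 108 109]
 [231 220 155  95  83 107 167 177 174 170 169 172 153 106  65  28  38  75
  111 124 120 109  97  96 101 102 107]
 [231 199 124  86  87 145 189 186 182 179 175 184 197 187 160 114  65  46
   69 100 105 119 120 104  95  95  99]]
```

I miscounted the numbers in that call, so nothing moved. Sending the retreat again.

Call:
{"op": "send_rows", "data": {"deltas": [0,-0.002,0,0,0,0,0,0,-0.006,0,0,0,0,0,0,0,-0.02,0,0,0,0,0,0,-0.04,0,0,0,0,0,0,-0.04,0,0,0,0]}}

```text
t: 27.65
tool_pos: [0.626, -0.2193, 0.188]
tcp_rot: [-3.141, -0.0, 1.327]
force: [-0.1, 0.1, 0.4]
finger_gap: 0.0003
grip_force: 0.0
```

Call:
{"op": "send_rows", "data": {"deltas": [0.03,-0.02,0,0,0,0,0,0.04,-0.02,0,0,0,0,0,0.04,-0.02,0,0,0,0,0,0.04,-0.02,0,0,0,0,0,0.04,0,0,0,0,0,0,0.04,0,0,0,0,0,0,0.04,0,0,0,0,0,0,0.03,0,0,0,0,0,0,0,0,0,0,0,0,0]}}

```text
t: 28.55
tool_pos: [0.6214, 0.0944, 0.1869]
tcp_rot: [3.141, -0.001, 1.331]
force: [-0.1, -0.9, -0.2]
finger_gap: 0.0001
grip_force: 0.0
```

```bash
python3 - <<'E'
from h import *
t=bot.capture("top")[:,:,::-1].copy(); s=bot.capture("side")[:,:,::-1].copy()
cv2.imwrite("pics/h.png",t);cv2.imwrite("pics/hs.png",s)
S=bot.sense();print(S["t"],S["tool_pos"],S["force"])
f=np.array([.5933,-.1803]);y=-.244;R=np.array([[np.cos(y),-np.sin(y)],[np.sin(y),np.cos(y)]])
# black pin blob in both views near the pocket, triangulate
for n,im,old in(("top",t,cv2.imread("pics/top0.png")),("side",s,cv2.imread("pics/side0.png"))):
  th=np.linspace(0,1.65,12)
  P=[np.r_[f+R@(np.array([67,-68])+42*np.array([-np.cos(a),np.sin(a)]))/1e3,.095] for a in th]
  print(n,[(round(a,2),q.round().astype(int).tolist(),int(im[int(round(q[1])),int(round(q[0]))].mean()),int(old[int(round(q[1])),int(round(q[0]))].mean())) for a,q in zip(th,proj(n,P))])
print("top gray cols404-450 rows196-250");print(cv2.cvtColor(t,cv2.COLOR_BGR2GRAY)[196:250:2,404:450:2])
E
```

```text
28.65 [0.62114236 0.0911498  0.18694607] [0.7535195  0.43914655 0.14279453]
top [(np.float64(0.0), [436, 239], 166, 198), (np.float64(0.15), [433, 238], 166, 156), (np.float64(0.3), [430, 237], 166, 127), (np.float64(0.45), [428, 235], 162, 165), (np.float64(0.6), [426, 233], 166, 174), (np.float64(0.75), [424, 231], 166, 174), (np.float64(0.9), [422, 228], 181, 117), (np.float64(1.05), [421, 226], 218, 93), (np.float64(1.2), [421, 223], 223, 92), (np.float64(1.35), [420, 220], 200, 91), (np.float64(1.5), [421, 217], 187, 90), (np.float64(1.65), [421, 214], 184, 91)]
side [(np.float64(0.0), [372, 181], 129, 169), (np.float64(0.15), [370, 182], 128, 139), (np.float64(0.3), [368, 183], 130, 119), (np.float64(0.45), [366, 183], 129, 128), (np.float64(0.6), [364, 183], 132, 130), (np.float64(0.75), [361, 184], 80, 55), (np.float64(0.9), [359, 183], 81, 53), (np.float64(1.05), [356, 183], 115, 86), (np.float64(1.2), [354, 182], 137, 87), (np.float64(1.35), [352, 182], 137, 89), (np.float64(1.5), [350, 181], 166, 171), (np.float64(1.65), [348, 180], 156, 183)]
top gray cols404-450 rows196-
[... 1923 characters left out ...]
166 153 151 156 155]
 [135 144 153 206 228 229 229 228 191 162 167 167 167 170 169 172 171 170
  162 152 152 152 151]
 [ 54  70  97 174 225 229 228 224 174 165 170 168 169 168 169 171 171 169
  159 155 154 152 153]
 [ 34  33  39 139 225 230 230 221 167 169 169 169 169 168 169 171 170 170
  156 151 151 151 153]
 [ 42  35  50 168 226 229 230 215 158 169 170 170 169 169 168 171 168 166
  158 155 152 152 155]
 [156 137 157 212 228 228 228 203 161 171 171 172 171 170 172 171 170 165
  157 156 156 155 157]
 [177 203 216 228 230 230 228 189 165 171 172 169 169 173 172 173 170 161
  154 155 157 156 156]
 [181 159 155 155 165 197 208 172 166 170 169 169 169 170 170 171 170 158
  155 154 153 152 156]]
```

The arm now lies across the carrier. In the top view the band runs from the pivot near (437,220) to about (416,217), which is the 1.57 rad prediction; the old position is empty and the stop was felt. Handing in.

```bash
python3 -c "
from station import bot
print(bot.sign_off())"
```

```text
the job is handed in; nothing more can be done
None
```

I handed the job in: the smaller carrier is seated flush in the pocket, the catch is swung to its stop across it, and the arm is clear of everything (about 29 s of the 64 s used). The sign-off returned no verdict, and I checked the catch's final position from pixel values because my picture views were used up.

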